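# Shut the draft lid and tare the balance with the dish

### The job

Two balances stand on the bench: tare the one that has the empty dish on its pan. With the fingertips push its clear draft lid fully shut by the ridge on top, then lightly press its long bar key down and let it come up again. Leave its round keys, the dish, the other balance and everything else on the bench alone.

Things in the scene. Friction and masses are not known exactly. Their poses are not given: they have to be found in the camera images.
- dish_balance: Fixed white balance, 270 (x) by 200 (y) mm. Origin: centre of underside; x from key deck (front) to back, z up. The one to tare: an open black dish is on its steel pan (centre x=+40, 50 mm up). Deck 40 mm high, three grey keys at x=-106: long bar key at y=-48, round keys (16 mm wide) at y=+20, +64. Clear draft shield x=-40 to +120, 160 mm wide, 95 mm high, its clear lid slides along x.
- dish_balance_ridge (a point): Middle of the upright rear face of the grey ridge on this balance's lid, 108 mm up. Ridge: 100 mm long (along y), its top 117 mm and the lid's top 99 mm above the bench, a ramp on its front side. Axes as the balance's. A fingertip set behind it (+x side), above the lid, pushes the lid shut towards -x. Shut, this point is at x=-13; the lid's back edge is 133 mm behind it.
- dish_balance_lid (a joint): How far the lid of the balance with the dish is open, in m: 0 shut (a stop), 0.1 fully open (slid to the back, +x of the balance). Friction of about 1.2 N holds it where it is left.
- dish_balance_tare_top (a point): Centre of the top of the long bar key (tare key) of the balance with the dish, 47 mm above the bench when not pressed. The key is 44 mm (balance's y) by 18 mm (x) and stands 7 mm above the deck. Axes as the balance's.
- dish_balance_tare (a joint): How far the bar key of the balance with the dish is pressed, in m: 0 up, 0.005 fully down (a stop), which takes about 4 N; it springs back.
- dish_balance_round1 (a joint): Round key next to the bar key, same balance: 0 up, 0.005 m fully down.
- dish_balance_round2 (a joint): Round key farther from the bar key, same balance: 0 up, 0.005 m fully down.
- weight_balance: Fixed white balance, 270 (x) by 200 (y) mm. Origin: centre of underside; x from key deck (front) to back, z up. The other, identical balance: a brass weight is on its pan, its lid is partly open too; to be left alone.
- weight_balance_lid (a joint): How far the other balance's lid is open, in m (0 shut, 0.1 fully open).
- dish_center (a point): Centre of the loose black plastic weighing dish, 60 mm across the rim, 16 mm high, 30 g, standing on the pan inside the draft shield, well below the lid.
- weight_center (a point): Centre of the loose brass knob weight, 28 mm across, 31 mm high, 100 g, on the other balance's pan.
- ref_block_center (a point): Centre of a loose steel hardness reference disc, 64 mm across, 15 mm high, lying on the bench at the right-hand side.
- jar: Loose closed jar, 60 mm across, 75 mm high, on the bench at the left-hand side. Origin: centre of its underside.

How it is judged:
By the outcome, as a careful person would: the job done as asked, in the order asked, and still so for the second after the job is handed in, with the robot touching nothing.
It also fails if it takes over 48 s, if anything falls off the work surface, if the arm or the gripper's body presses on something with over 40 N, if the wrist force passes 120 N, or if a joint passes its speed limit or range.

### The arm

A 7-joint arm with a two-finger parallel gripper is mounted at the origin on the work surface. World frame = base frame: x ahead of the robot, y to its left, z up, the work surface at z = 0. Lengths are in m, angles in rad, forces in N, time in s.
With the tool pointing down it reaches from about 0.425 to 0.875 m from the base axis. Payload 4.7 kg.
Tool frame: the origin (TCP) lies midway between the tips of the shut fingers; the grasp point (between the pads) lies 19 mm behind it; z points along the fingers, y is the line along which they close (so a half turn about z gives the same grasp; the last joint's range is limited). The gripper opens to 87 mm and grips with 3 to 60 N. Pads are 19 mm wide; open, the fingers measure 117 mm over their backs; the gripper's body (75 mm by 190 mm) begins 51 mm behind the grasp point.
Start: joints at [1.336, 0.321, -0.07, 1.45, 0.023, 1.371, -0.057], TCP at [0.16, -0.63, 0.223] pointing down, gripper open.
Joint ranges: [-2.86, 2.86], [-0.3, 2.09], [-1.38, 1.24], [0.06, 2.45], [-1.56, 4.7], [0.09, 2.05], [-2.69, 2.69]. Speed limits (rad/s): [2.57, 2.57, 3.14, 3.14, 3.14, 3.14, 3.14].

### API

Orientations are given as a rotation vector (axis times angle).
In Python, from bench import ctrl, get_image, calibration gives the robot as it stands.
- The arm moves only by the tool apply_moves, never from a script. Its arguments are lists of equal length, an entry for each row: "dp": the shift along the tool's x, y, z in m, a list of three; "twist": the turn, a rotation vector about the tool's x, y, z in rad, a list of three; "fingers": the closure, from 0 (fully open) to 1 (shut). In form: {"dp": [[dx, dy, dz], ...], "twist": [[ax, ay, az], ...], "fingers": [fingers, ...]}. A call has 1 to 10 rows; each row shifts and turns the commanded pose from where the row before left it, along the tool's axes as they then stand; what a row does not reach is not made up. A row lasts 1/10 s, in which the tool goes at most 50 mm and 8.59 degrees, less where a joint would pass 70% of its speed; a pose out of reach is approached as far as the arm can. A call is refused whole if a number of a shift passes 0.05 or a number of a turn 0.15, either way. A call with a gripper value outside its range is refused whole. The fingers move at their own pace and stop on an object; "newtons" is the grip in N (left out, the last holds). Time passes only in rows, so rows that do not move let the fingers close. It gives the time, the measured TCP pose, the force, the opening and the grip force at its end, in the units of the state.
- ctrl.get_state(): the state, without advancing time (a new reading comes with each control period).
- get_image(name): name is "side" or "top" or "wrist"; returns the picture (384x512x3 uint8, red, green, blue); there is no depth.
- calibration(name): a dict with "fx", "fy", "cx", "cy" (pixels), "eye" and "attitude" of the camera in the world; the wrist camera has in their place "hand_eye" (4x4, takes a point from camera to tool coordinates, whose origin is the TCP and whose axes are the flange's). Camera axes: x right, y up, looking along -z (the intrinsics and any distortion apply to the point x, -y, -z); pixel columns grow to the right and rows downward; lengths in m; the calibration is good to about 2 mm. A picture is of the moment at which its call begins: read the wrist's pose just before it. calibration takes no time and is no camera call.
- ctrl.close_job(): hands the job in; it is judged then, once.
The state is a dict: "time": time; "joint_positions": joint angles; "qd": joint speeds; "joint_torque": joint torques, N m; "position": TCP position; "tool_rot": TCP orientation; "ft_force": force on the tool from outside, world axes, zero at the start; "torque": the same for the moment, N m; "grip_width": opening from 0.0 (shut) to 1.0 (fully open); "grip_force": force on a finger pad.
Only numpy, scipy, OpenCV 4.12 (cv2) and the standard library are available. Lean on these libraries where they do the work, as an engineer would, in place of code of your own. Each camera call takes 0.05 s, during which the arm holds its last target. There are 200 camera calls.

## Working session

There is one attempt and no reset: what is moved stays moved. The work goes in short steps, Python scripts to look and compute and a tool call to move; the robot and the scene stay as the last step left them, time stands still between calls to the robot, and variables do not carry over. Pictures are saved under pics/ and viewed, at most 10 in all, crops included, and the job is handed in when it is done.

Besides the shell and the picture viewer there is one more tool, called after ">>>" in YAML: its name, and indented under it one key for each argument. apply_moves: Moves the arm, as the interface text tells. Its arguments: {"type":"object","properties":{"dp":{"type":"array"},"twist":{"type":"array"},"fingers":{"type":"array"},"newtons":{"type":"number"}},"required":["dp","twist","fingers"]}

```bash
mkdir -p pics; ls
python3 - <<'E'
from bench import ctrl,get_image,calibration
import cv2
s=ctrl.get_state(); print({k:s[k] for k in('time','position','tool_rot','ft_force','grip_width')})
for n in('top','side'):
    cv2.imwrite(f'pics/{n}0.png',get_image(n)[:,:,::-1]); print(n,calibration(n))
print(calibration('wrist'))
E
```

```text
pics
{'time': 0.0, 'position': array([ 0.15987084, -0.62947089,  0.22148112]), 'tool_rot': array([-3.11545880e+00, -3.89683424e-01,  5.59536014e-04]), 'ft_force': array([-0.21586771,  0.85900191,  0.16142517]), 'grip_width': 1.0026726045782322}
top {'fx': 383.10589814520887, 'fy': 383.10589814520887, 'cx': 257.7147637528068, 'cy': 192.39336221029765, 'eye': array([0.35308822, 0.01336509, 1.32213313]), 'attitude': array([ 0.0991025 , -0.10896938, -1.5529701 ])}
side {'fx': 372.2268044641521, 'fy': 372.2268044641521, 'cx': 249.9072203239965, 'cy': 187.42761353437405, 'eye': array([0.07969335, 0.60251849, 0.9767331 ]), 'attitude': array([ 0.296176  , -0.86268444, -2.40470791])}
{'fx': 265.99675058995103, 'fy': 265.99675058995103, 'cx': 250.84897133950324, 'cy': 188.8600104772658, 'hand_eye': array([[-3.08412058e-04,  9.69379784e-01,  2.45566161e-01,
         6.64927015e-02],
       [ 9.99999866e-01,  1.97116851e-04,  4.77797614e-04,
        -6.10199590e-04],
       [ 4.14762119e-04,  2.45566275e-01, -9.69379715e-01,
        -1.63525024e-01],
       [ 0.00000000e+00,  0.00000000e+00,  0.00000000e+00,
         1.00000000e+00]])}
```

View pics/top0.png

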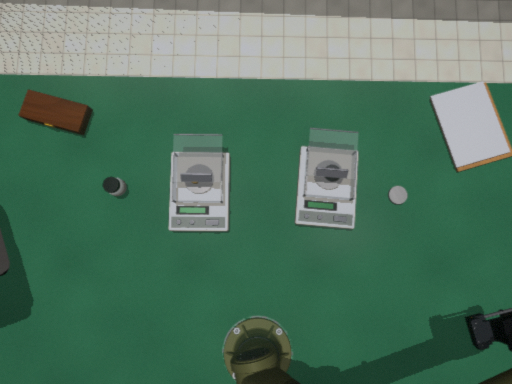

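View pics/side0.png

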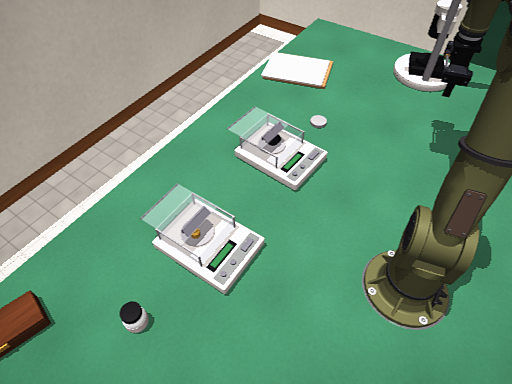

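The top view shows the dish balance on the right, at about (328,187). It has a black dot at (333,172), while the left one has the brass weight (brass visible in the side view at (196,233)). Next I'll zoom in on the right one.

Run:
```python
import cv2,numpy as np
a=cv2.imread('pics/top0.png')[122:234,288:368]; b=cv2.imread('pics/side0.png')[100:195,222:332]
A=cv2.resize(a,None,fx=5,fy=5,interpolation=cv2.INTER_CUBIC); B=cv2.resize(b,None,fx=3.6,fy=3.6,interpolation=cv2.INTER_CUBIC)
o=np.zeros((570,800,3),np.uint8); o[:A.shape[0],:400]=A; o[:B.shape[0],400:400+B.shape[1]]=B[:,:400]
cv2.imwrite('pics/zoom.png',o)
```

```text
(no output)
```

View pics/zoom.png

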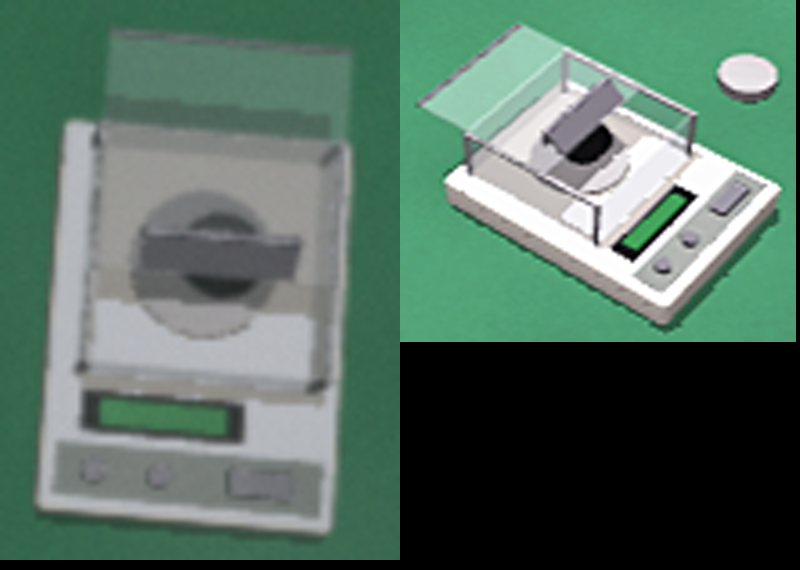

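The zoom shows the dish balance with its keys facing the robot and the bar key at top px ≈(340,218). The round keys are at ≈(306.5,216) and (320,217). The ridge strip's rear top edge runs from ≈(316,168) to (348,169.5), and the lid is well open.

```bash
cat > h.py <<'E'
import numpy as np
from bench import ctrl,get_image,calibration
from scipy.spatial.transform import Rotation as R
def ray(n,u,v):
    c=calibration(n); d=R.from_rotvec(c['attitude']).apply([(u-c['cx'])/c['fx'],-(v-c['cy'])/c['fy'],-1]); return np.array(c['eye']),d
def pl(n,u,v,z):
    e,d=ray(n,u,v); return e+d*(z-e[2])/d[2]
E
python3 - <<'E'
from h import *
T=lambda x,y:((x+.5)/5-.5+288,(y+.5)/5-.5+122)
S=lambda x,y:((x-400+.5)/3.6-.5+222,(y+.5)/3.6-.5+100)
np.set_printoptions(precision=4,suppress=True)
for nm,x,y,z in[('bar',262,484,.047),('r1',159,475,.047),('r2',93,471,.047),('cFL',38,508,.04),('cFR',328,530,.04),('cBL',65,122,.04),('ridgeL',141,231,.117),('ridgeR',301,237,.117),('lidbackL',110,31,.099),('lidbackR',352,49,.099),('dish',218,255,.06)]:
    print(nm,pl('top',*T(x,y),z))
print('side')
for nm,x,y,z in[('bar',732,196,.047),('r1',690,239,.047),('r2',662,266,.047),('ridgeL',545,130,.117),('ridgeR',606,82,.117),('lidbackL',418,103,.099),('lidbackR',520,26,.099)]:
    print(nm,pl('side',*S(x,y),z))
E
```

```text
bar [ 0.4403 -0.2689  0.047 ]
r1 [ 0.4453 -0.2002  0.047 ]
r2 [ 0.4473 -0.1562  0.047 ]
cFL [ 0.4225 -0.1203  0.04  ]
cFR [ 0.4107 -0.3142  0.04  ]
cBL [ 0.6874 -0.1383  0.04  ]
ridgeL [ 0.5965 -0.178   0.117 ]
ridgeR [ 0.5943 -0.2806  0.117 ]
lidbackL [ 0.7341 -0.1611  0.099 ]
lidbackR [ 0.7246 -0.3208  0.099 ]
dish [ 0.5925 -0.2386  0.06  ]
side
bar [ 0.4412 -0.2717  0.047 ]
r1 [ 0.4462 -0.1992  0.047 ]
r2 [ 0.4504 -0.1549  0.047 ]
ridgeL [ 0.6019 -0.1842  0.117 ]
ridgeR [ 0.5911 -0.2746  0.117 ]
lidbackL [ 0.7381 -0.1632  0.099 ]
lidbackR [ 0.7232 -0.3181  0.099 ]
```

Run:
```python
from h import *
import cv2
np.set_printoptions(precision=4,suppress=True)
print(pl('side',425,72,0),pl('side',400,70,0))
c=calibration('side')
p=R.from_rotvec(c['attitude']).inv().apply(np.array([.16,-.63,.222])-c['eye']);print(c['cx']-p[0]/p[2]*c['fx'],c['cy']+p[1]/p[2]*c['fy'])
s=ctrl.get_state(); M=R.from_rotvec(s['tool_rot']); print(M.as_matrix(), s['joint_positions'])
a=cv2.imread('pics/side0.png')[0:140,372:512]; cv2.imwrite('pics/s1.png',np.hstack([cv2.resize(a,(400,400),interpolation=2),cv2.resize(get_image('wrist')[:,:,::-1],(400,300)).__class__ and cv2.copyMakeBorder(cv2.resize(get_image('wrist')[:,:,::-1].copy(),(400,300)),0,100,0,0,0)]))
```

```text
[ 0.2976 -1.0586 -0.    ] [ 0.3969 -1.0119  0.    ]
446.139581374082 87.54928875146463
[[ 0.9692  0.2463 -0.0005]
 [ 0.2463 -0.9692  0.0016]
 [-0.0001 -0.0017 -1.    ]] [ 1.3361  0.3218 -0.0701  1.4515  0.0226  1.3708 -0.0569]
```

View pics/s1.png

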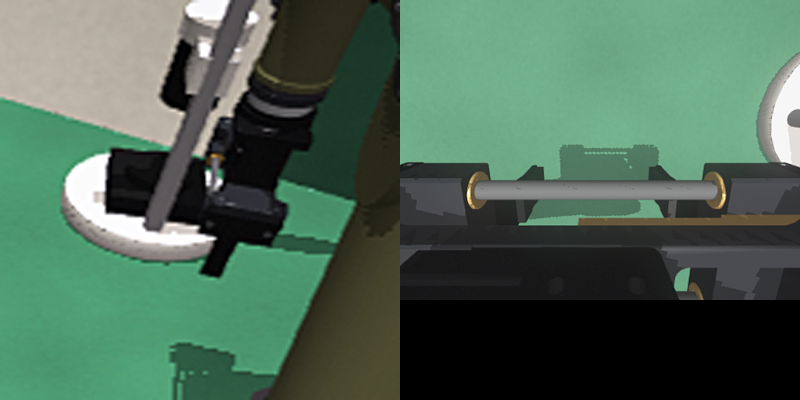

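The white stand at about (0.3,-1.06) is well off the path. I'll turn to the balance's axes, close the fingers and travel high.

>>> apply_moves:
  dp:
    - [0, 0, 0]
    - [0, 0, 0]
    - [0, 0, 0]
    - [0.022, -0.021, 0]
    - [0.022, -0.021, 0]
    - [0.022, -0.021, 0]
    - [0.022, -0.021, 0]
    - [0.022, -0.021, 0]
    - [0.022, -0.021, 0]
    - [0.022, -0.021, 0]
  twist:
    - [0, 0, 0.105]
    - [0, 0, 0.105]
    - [0, 0, 0.105]
    - [0, 0, 0]
    - [0, 0, 0]
    - [0, 0, 0]
    - [0, 0, 0]
    - [0, 0, 0]
    - [0, 0, 0]
    - [0, 0, 0]
  fingers: [1, 1, 1, 1, 1, 1, 1, 1, 1, 1]
  newtons: 10

```text
time: 1.2
position: [0.3242, -0.4925, 0.2224]
tool_rot: [-3.14, 0.104, 0.0]
ft_force: [0.1, -0.4, -0.5]
grip_width: 0.175
grip_force: 0.0
```

>>> apply_moves:
  dp:
    - [0.022, -0.021, 0]
    - [0.022, -0.021, 0]
    - [0.022, -0.021, 0]
    - [0.022, -0.021, 0]
    - [0.022, -0.021, 0]
    - [0.022, -0.021, 0]
    - [0.022, -0.021, 0]
    - [0.022, -0.021, 0]
    - [0.022, -0.021, 0]
    - [0.022, -0.021, 0]
  twist:
    - [0, 0, 0]
    - [0, 0, 0]
    - [0, 0, 0]
    - [0, 0, 0]
    - [0, 0, 0]
    - [0, 0, 0]
    - [0, 0, 0]
    - [0, 0, 0]
    - [0, 0, 0]
    - [0, 0, 0]
  fingers: [1, 1, 1, 1, 1, 1, 1, 1, 1, 1]

```text
time: 2.2
position: [0.5575, -0.2977, 0.2223]
tool_rot: [3.14, -0.104, -0.001]
ft_force: [0.5, -0.9, -0.1]
grip_width: 0.007
grip_force: 0.0
```

>>> apply_moves:
  dp:
    - [0.017, -0.017, 0]
    - [0.017, -0.017, 0]
    - [0.017, -0.017, 0]
    - [0.017, -0.017, 0]
    - [0, 0, 0.02]
    - [0, 0, 0.02]
    - [0, 0, 0]
  twist:
    - [0, 0, 0]
    - [0, 0, 0]
    - [0, 0, 0]
    - [0, 0, 0]
    - [0, 0, 0]
    - [0, 0, 0]
    - [0, 0, 0]
  fingers: [1, 1, 1, 1, 1, 1, 1]

```text
time: 2.9
position: [0.6272, -0.2345, 0.1788]
tool_rot: [-3.138, 0.103, 0.01]
ft_force: [-1.0, -0.2, -0.2]
grip_width: 0.004
grip_force: 0.0
```

Run:
```python
from h import *
import cv2
s=ctrl.get_state(); print(s['position'],s['tool_rot'],s['ft_force'],s['grip_width'])
w=get_image('wrist')[:,:,::-1]; t=get_image('side')[:,:,::-1]
cv2.imwrite('pics/w2.png',np.hstack([cv2.resize(w,(400,300)),cv2.resize(t[60:200,200:340],(400,300),interpolation=2)]))
```

```text
[ 0.62716708 -0.23448313  0.17884074] [-3.13802031  0.1032126   0.00982441] [-0.99102796 -0.17466405 -0.2145347 ] 0.004187099258358019
```

View pics/w2.png

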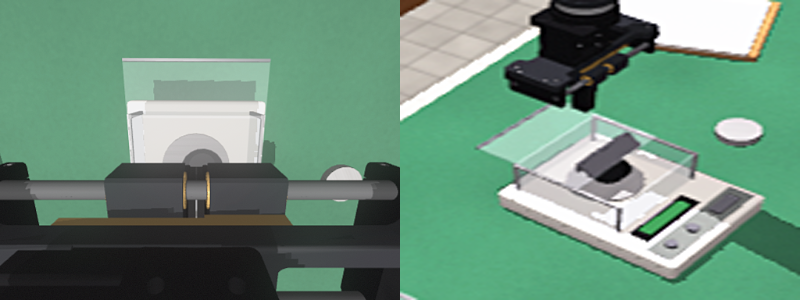

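The fingertips are above the lid, behind the ridge, and roughly centred on it. Descending next.

>>> apply_moves:
  dp:
    - [0, 0, 0.016]
    - [0, 0, 0.016]
    - [0, 0, 0.016]
    - [0, 0, 0.014]
    - [0, 0, 0.005]
    - [0, 0, 0.003]
    - [0, 0, 0]
  twist:
    - [0, 0, 0]
    - [0, 0, 0]
    - [0, 0, 0]
    - [0, 0, 0]
    - [0, 0, 0]
    - [0, 0, 0]
    - [0, 0, 0]
  fingers: [1, 1, 1, 1, 1, 1, 1]

```text
time: 3.7
position: [0.6292, -0.2351, 0.1123]
tool_rot: [-3.14, 0.104, 0.0]
ft_force: [-0.5, -0.3, 0.1]
grip_width: 0.004
grip_force: 0.0
```

>>> apply_moves:
  dp:
    - [0, 0, 0.005]
    - [-0.01, 0, 0]
    - [-0.008, 0, 0]
    - [-0.008, 0, 0]
    - [-0.008, 0, 0]
    - [-0.008, 0, 0]
    - [-0.008, 0, 0]
    - [0, 0, 0]
  twist:
    - [0, 0, 0]
    - [0, 0, 0]
    - [0, 0, 0]
    - [0, 0, 0]
    - [0, 0, 0]
    - [0, 0, 0]
    - [0, 0, 0]
    - [0, 0, 0]
  fingers: [1, 1, 1, 1, 1, 1, 1, 1]

```text
time: 4.5
position: [0.5779, -0.2322, 0.1078]
tool_rot: [3.139, -0.105, -0.002]
ft_force: [0.4, 0.2, -0.5]
grip_width: 0.003
grip_force: 0.0
```

>>> apply_moves:
  dp:
    - [-0.007, 0, 0]
    - [-0.007, 0, 0]
    - [-0.006, 0, 0]
    - [-0.004, 0, 0]
    - [-0.003, 0, 0]
    - [0, 0, 0]
  twist:
    - [0, 0, 0]
    - [0, 0, 0]
    - [0, 0, 0]
    - [0, 0, 0]
    - [0, 0, 0]
    - [0, 0, 0]
  fingers: [1, 1, 1, 1, 1, 1]

```text
time: 5.1
position: [0.5517, -0.2301, 0.1075]
tool_rot: [3.14, -0.104, -0.001]
ft_force: [-0.1, 0.5, 0.6]
grip_width: 0.007
grip_force: 0.0
```

Run:
```python
from h import *
import cv2
s=ctrl.get_state(); print(s['position'],s['ft_force'])
t=get_image('side')[:,:,::-1]; u=get_image('top')[:,:,::-1]
cv2.imwrite('pics/w3.png',np.hstack([cv2.resize(u[110:240,270:400],(400,400),interpolation=2),cv2.resize(t[80:200,215:335],(400,400),interpolation=2)]))
```

```text
[ 0.55169076 -0.23011107  0.10753682] [-0.054662    0.471606    0.57777788]
```

View pics/w3.png

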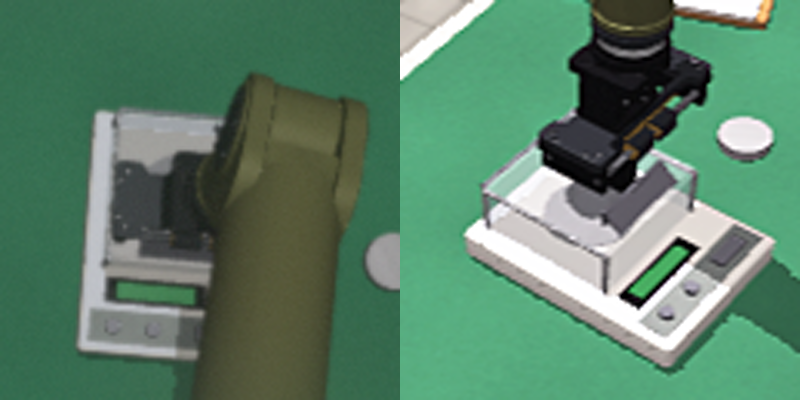

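The lid follows the fingers and is almost shut. I'll push in small steps until it meets the stop.

>>> apply_moves:
  dp:
    - [-0.0015, 0, 0]
    - [-0.0015, 0, 0]
    - [-0.001, 0, 0]
    - [-0.001, 0, 0]
    - [0, 0, 0]
  twist:
    - [0, 0, 0]
    - [0, 0, 0]
    - [0, 0, 0]
    - [0, 0, 0]
    - [0, 0, 0]
  fingers: [1, 1, 1, 1, 1]

```text
time: 5.7
position: [0.5484, -0.2297, 0.1076]
tool_rot: [3.14, -0.104, 0.004]
ft_force: [4.9, -0.6, -4.3]
grip_width: 0.004
grip_force: 2.6
```

>>> apply_moves:
  dp:
    - [-0.001, 0, 0]
    - [-0.001, 0, 0]
    - [0, 0, 0]
  twist:
    - [0, 0, 0]
    - [0, 0, 0]
    - [0, 0, 0]
  fingers: [1, 1, 1]

```text
time: 6.0
position: [0.5483, -0.2296, 0.1078]
tool_rot: [3.139, -0.103, 0.01]
ft_force: [10.7, -0.9, -6.9]
grip_width: 0.002
grip_force: 5.0
```

It has reached the stop: the position holds and the force rises to 10 N. Now I'll back off, rise, and go over the bar key.

>>> apply_moves:
  dp:
    - [0.004, 0, 0]
    - [0.005, 0, 0]
    - [0, 0, -0.02]
    - [0, 0, -0.03]
    - [0, 0, -0.02]
    - [-0.02, 0.01, 0]
    - [-0.025, 0.01, 0]
    - [-0.025, 0.01, 0]
    - [-0.025, 0.01, 0]
    - [-0.015, 0.008, 0]
  twist:
    - [0, 0, 0]
    - [0, 0, 0]
    - [0, 0, 0]
    - [0, 0, 0]
    - [0, 0, 0]
    - [0, 0, 0]
    - [0, 0, 0]
    - [0, 0, 0]
    - [0, 0, 0]
    - [0, 0, 0]
  fingers: [1, 1, 1, 1, 1, 1, 1, 1, 1, 1]

```text
time: 7.0
position: [0.4388, -0.2716, 0.1776]
tool_rot: [3.14, -0.107, -0.004]
ft_force: [-0.1, -0.8, 0.9]
grip_width: 0.004
grip_force: 0.0
```

Run:
```python
from h import *
import cv2
s=ctrl.get_state(); print(s['position'],s['tool_rot'],s['ft_force'])
w=get_image('wrist')[:,:,::-1]; t=get_image('side')[:,:,::-1]
cv2.imwrite('pics/side4.png',t)
cv2.imwrite('pics/w4.png',np.hstack([cv2.resize(w,(400,400)),cv2.resize(t[80:200,215:335],(400,400),interpolation=2)]))
c=calibration('side')
for p in([.4407,-.27,.047],s['position']):
    p=R.from_rotvec(c['attitude']).inv().apply(np.array(p)-c['eye']);u,v=c['cx']-p[0]/p[2]*c['fx'],c['cy']+p[1]/p[2]*c['fy'];print(u,v,400+(u-215)/.3,(v-80)/.3)
```

```text
[ 0.43881936 -0.27155981  0.17755203] [ 3.13968337 -0.10659827 -0.00390566] [-0.06589569 -0.80483501  0.88252591]
313.74432034065353 154.4195139448663 729.1477344688451 248.0650464828877
319.1216288999825 125.71957687558688 747.0720963332751 152.3985895852896
```

View pics/w4.png

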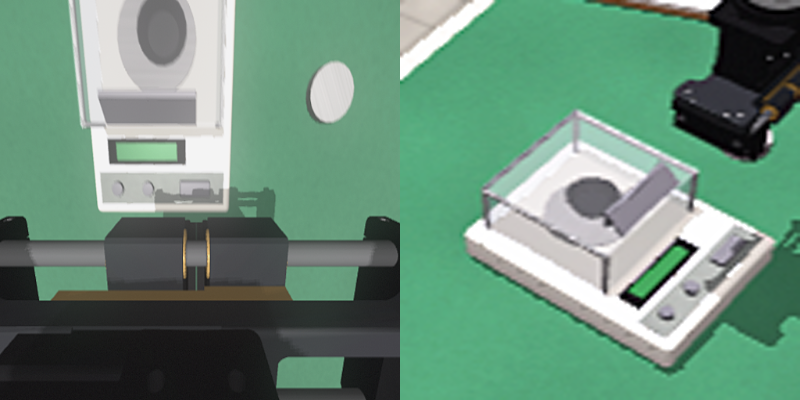

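The picture shows the lid shut: its front edge is flush with the shield at side-panel (605,255). In the wrist view the bar key at (195,187) lies within about 3 mm of the TCP axis. I'll make a small correction and descend.

>>> apply_moves:
  dp:
    - [0.002, -0.002, 0.01]
    - [0, 0, 0.025]
    - [0, 0, 0.025]
    - [0, 0, 0.025]
    - [0, 0, 0.02]
    - [0, 0, 0.01]
    - [0, 0, 0.007]
    - [0, 0, 0.003]
    - [0, 0, 0]
  twist:
    - [0, 0, 0]
    - [0, 0, 0]
    - [0, 0, 0]
    - [0, 0, 0]
    - [0, 0, 0]
    - [0, 0, 0]
    - [0, 0, 0]
    - [0, 0, 0]
    - [0, 0, 0]
  fingers: [1, 1, 1, 1, 1, 1, 1, 1, 1]

```text
time: 8.0
position: [0.444, -0.2689, 0.0527]
tool_rot: [3.14, -0.103, 0.001]
ft_force: [0.5, 0.0, 0.6]
grip_width: 0.005
grip_force: 0.0
```

>>> apply_moves:
  dp:
    - [0, 0, 0.002]
    - [0, 0, 0.002]
    - [0, 0, 0.002]
    - [0, 0, 0.001]
    - [0, 0, 0.001]
    - [0, 0, 0]
  twist:
    - [0, 0, 0]
    - [0, 0, 0]
    - [0, 0, 0]
    - [0, 0, 0]
    - [0, 0, 0]
    - [0, 0, 0]
  fingers: [1, 1, 1, 1, 1, 1]

```text
time: 8.6
position: [0.4439, -0.2693, 0.0448]
tool_rot: [3.139, -0.104, 0.001]
ft_force: [0.9, -0.2, 2.9]
grip_width: 0.004
grip_force: 1.1
```

>>> apply_moves:
  dp:
    - [0, 0, 0.001]
    - [0, 0, 0.001]
    - [0, 0, 0.001]
    - [0, 0, 0]
  twist:
    - [0, 0, 0]
    - [0, 0, 0]
    - [0, 0, 0]
    - [0, 0, 0]
  fingers: [1, 1, 1, 1]

```text
time: 9.0
position: [0.4439, -0.2693, 0.0423]
tool_rot: [3.139, -0.104, 0.001]
ft_force: [-1.5, -0.5, 7.7]
grip_width: 0.005
grip_force: 3.7
```

>>> apply_moves:
  dp:
    - [0, 0, 0.001]
    - [0, 0, 0.001]
    - [0, 0, 0]
  twist:
    - [0, 0, 0]
    - [0, 0, 0]
    - [0, 0, 0]
  fingers: [1, 1, 1]

```text
time: 9.3
position: [0.4439, -0.2693, 0.042]
tool_rot: [3.139, -0.104, 0.0]
ft_force: [-5.5, 2.4, 19.8]
grip_width: 0.006
grip_force: 9.6
```

The key is fully down, with a hard stop at z=0.042. Releasing and retreating.

>>> apply_moves:
  dp:
    - [0, 0, -0.005]
    - [0, 0, -0.01]
    - [0, 0, -0.03]
    - [0, 0, -0.03]
    - [0, 0, -0.03]
    - [0, 0, -0.03]
    - [0, 0, -0.02]
    - [0, 0, 0]
    - [0, 0, 0]
    - [0, 0, 0]
  twist:
    - [0, 0, 0]
    - [0, 0, 0]
    - [0, 0, 0]
    - [0, 0, 0]
    - [0, 0, 0]
    - [0, 0, 0]
    - [0, 0, 0]
    - [0, 0, 0]
    - [0, 0, 0]
    - [0, 0, 0]
  fingers: [1, 1, 1, 1, 1, 1, 1, 1, 1, 1]

```text
time: 10.3
position: [0.4425, -0.2684, 0.1929]
tool_rot: [-3.138, 0.104, 0.004]
ft_force: [-0.1, -0.2, 0.6]
grip_width: 0.009
grip_force: 0.0
```

Run:
```python
from h import *
import cv2
s=ctrl.get_state(); print(s['time'],s['position'],s['ft_force'])
w=get_image('wrist')[:,:,::-1]; t=get_image('side')[:,:,::-1]
cv2.imwrite('pics/w5.png',np.hstack([cv2.resize(w,(400,300)),cv2.resize(t[80:200,205:365],(400,300),interpolation=2)]))
```

```text
10.3 [ 0.44253624 -0.26841213  0.19287532] [-0.08123482 -0.16106852  0.55159969]
```

View pics/w5.png

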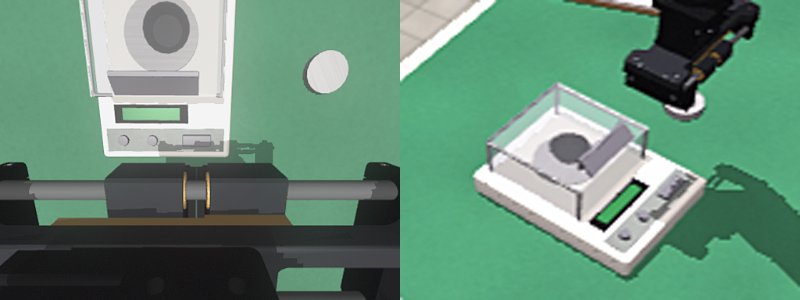

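The lid is shut, the key is up again and the arm is clear. The dish (160,30) and the disc (326,72) are undisturbed.

```bash
python3 -c "
from bench import ctrl; print(ctrl.close_job())"
```

```text
the job is handed in; nothing more can be done
None
```

The job is handed in: the dish balance's lid is shut against its stop, and its bar key was pressed fully down (peak reading about 20 N at the stop, firmer than a light press) and released, with nothing else touched.

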